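# Draw back the sprung plunger that clamps the bearing and park it in its notch

## Task

Two sprung bench clamps stand on the table: one holds a ball bearing, the other a shackle. Free the bearing: draw the black knob of its clamp back along the slot against the spring, shift it sideways past the tongue and let it settle in the holding notch so that the plunger stays back when you let go. Leave the bearing lying in its nest and do not work the shackle's clamp.

Things in the scene. Friction and masses are not known exactly. Their poses are not given: they have to be found in the camera images.
- bearing_clamp: fixed clamp holding the bearing; base 230x100x12 mm, origin: centre of its underside. x axis: from knob toward bearing, y left of that, z up. Top plate 38 mm high, x -92 to 7, y -32 to 48 mm, with a J-slot 14 mm wide for the knob: from rest (x -20, y 0) back to (-72, 0), sideways to y 20, forward into the notch ending at (-48, 20). All but the knob is under 42 mm high
- bearing_notch (a point): fixed point: where the knob's centre stands when parked in the notch of the bearing's clamp, (x -48, y 20) in the clamp's frame, 66 mm above the table. A 6 mm wide tongue (y 7 to 13 mm) parts the notch from the straight slot; the knob passes its tip sideways only while its x is between -59 and -72 mm
- bearing_knob (a point): centre of the upright black knob (20 mm diameter, 43 to 82 mm above the table) of the bearing's clamp, 66 mm above the table. It only slides: a spring pushes it to +x of the clamp, 4 N at rest, 8 N fully back; sideways it moves with under 1 N and stays. Released in the straight slot it snaps back, in the notch it stays
- shackle_knob (a point): the same point on the knob of the other clamp, which is built alike but holds a grey shackle; not to be worked
- held_bearing: ball bearing 52 mm in diameter, 15 mm thick, lying loose and flat on the clamp's base between the plunger's brass nose and a vee-shaped stop; origin: centre of its underside, 12 mm above the table. (A like bearing lies spare on the table itself.)
There are look-alikes about, which are no part of the job. What is shaped like the held_bearing but purple is not meant.

How it is judged:
By the outcome, as a careful person would: the job done as asked, in the order asked, and still so for the second after the job is handed in, with the robot touching nothing.
It also fails if it takes over 32 s, if anything falls off the work surface, if the arm or the gripper's body presses on something with over 40 N, if the wrist force passes 120 N, or if a joint passes its speed limit or range.

## Robot

A 7-joint arm with a two-finger parallel gripper is mounted at the origin on a cart in front of the work surface, level with it; the furniture and walls round the work are solid. World frame = base frame: x ahead of the robot, y to its left, z up, the work surface at z = 0. Lengths are in m, angles in rad, forces in N, time in s.
With the tool pointing down it reaches from about 0.425 to 0.95 m from the base axis. Payload 4.7 kg.
Tool frame: the origin (TCP) lies on the centre line of the jaws, within the pads' length; the fingertips stand robot.nose_length ahead of it and the grasp point (between the pads) lies 8 mm behind it (robot.nose_length is the distance from the TCP to the fingertips, in m); z points along the fingers, y is the line along which they close (so a half turn about z gives the same grasp; the last joint's range is limited). The gripper opens to 85 mm and grips with 20 to 120 N. Pads are 22 mm wide; open, the fingers measure 114 mm over their backs; the gripper's body (76 mm by 85 mm) begins 54 mm behind the grasp point. The pads swing forward as they close: fully open they stand 13 mm farther back than shut.
Start: joints at [-1.324, 0.469, -0.049, 1.532, 0.024, 1.141, -0.082], TCP at [0.184, 0.65, 0.242] pointing down, gripper open.
Joint ranges: [-2.59, 2.59], [-0.33, 1.99], [-1.39, 1.29], [0.1, 2.45], [-1.04, 4.18], [0.21, 1.99], [-2.66, 2.66]. Speed limits (rad/s): [2.57, 2.57, 3.14, 3.14, 3.14, 3.14, 3.14].

## Interface

Orientations are given as [roll, pitch, yaw] about the fixed x, y, z axes, in that order (R = Rz(yaw) Ry(pitch) Rx(roll)).
In Python, from plant import robot gives the robot as it stands. Calls block until the motion is done:
- robot.goto(position, orientation): joint-space move of the TCP to a pose.
- robot.move_straight(position, vel=0.15, attitude=None, contact_N=None): straight line of the TCP; attitude=None keeps the orientation; vel is the mean speed in m/s. With contact_N (N) it stops when the force on the tool has changed by that much, and returns True; else False.
- robot.move_joints(angles): joint-space move.
- robot.grip(opening, strength=None): opening from 0.0 (shut) to 1.0 (fully open); strength is the grip in N (None keeps the last); returns when the fingers have stopped.
- robot.sleep(seconds).
- robot.inverse_kinematics(position, orientation): joint angles nearest the present ones, or None.
- robot.sense(): the state.
- robot.grab_frame(name): name is "scene" or "top" or "wrist"; returns a dict with "image" (480x640x3 uint8, red, green, blue), "range_z" (480x640 float32, m along the optical axis (not along the pixel's ray), 0 where there is no reading), "fx", "fy", "cx", "cy" (pixels), "R" (3x3) and "t" (3): a world point X has camera coordinates R X + t. Camera axes: x right, y down, z forward; pixel columns grow to the right and rows downward; lengths in m; the calibration is good to about 2 mm. A picture is of the moment at which its call begins.
A pose or a line that the arm cannot do raises robot.IKError and nothing moves.
- robot.close_job(): hands the job in; it is judged then, once.
The state is a dict: "t": time; "joint_pos": joint angles; "joint_velocities": joint speeds; "effort": joint torques, N m; "tcp_pos": TCP position; "tcp_rot": TCP orientation; "wrist_force": force on the tool from outside, world axes, zero at the start; "torque": the same for the moment, N m; "opening": opening from 0.0 (shut) to 1.0 (fully open); "gripper_force": force on a finger pad.
Only numpy, scipy, OpenCV 4.12 (cv2) and the standard library are available. Lean on these libraries where they do the work, as an engineer would, in place of code of your own. Each camera call takes 0.05 s, during which the arm holds its last target. There are 200 camera calls.

## Working session

There is one attempt and no reset: what is moved stays moved. The work goes in short steps, each a Python script; the robot and the scene stay as the last script left them, time stands still between calls to the robot, and variables do not carry over. Pictures are saved under pics/ and viewed, at most 10 in all, crops included, and the job is handed in when it is done.

```bash
mkdir -p pics; ls; python3 - <<'E'
from plant import robot
import cv2,numpy as np
for n in("scene","top"):
    f=robot.grab_frame(n); cv2.imwrite(f"pics/{n}0.png",f["image"][:,:,::-1]); np.savez(f"{n}0.npz",**f)
    print(n,f["fx"],f["R"].round(3).tolist(),np.round(f["t"],3))
s=robot.sense();print(robot.nose_length,s["t"],s["tcp_pos"],s["tcp_rot"],s["opening"])
E
```

```text
pics
scene 454.0858273793479 [[-0.648, -0.761, 0.007], [-0.368, 0.306, -0.878], [0.666, -0.572, -0.479]] [0.362 0.266 0.51 ]
top 448.46400029365043 [[0.009, -0.999, 0.035], [-0.988, -0.015, -0.155], [0.156, -0.033, -0.987]] [-0.023  0.606  0.835]
0.011 0.1 [0.1836324  0.64901446 0.24135645] [-3.13983280e+00  4.39380008e-05  2.86587732e+00] 0.9927483332975705
```

View pics/top0.png

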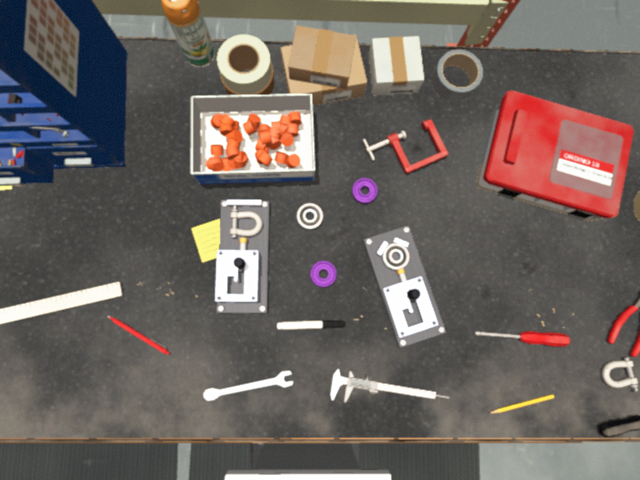

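View pics/scene0.png

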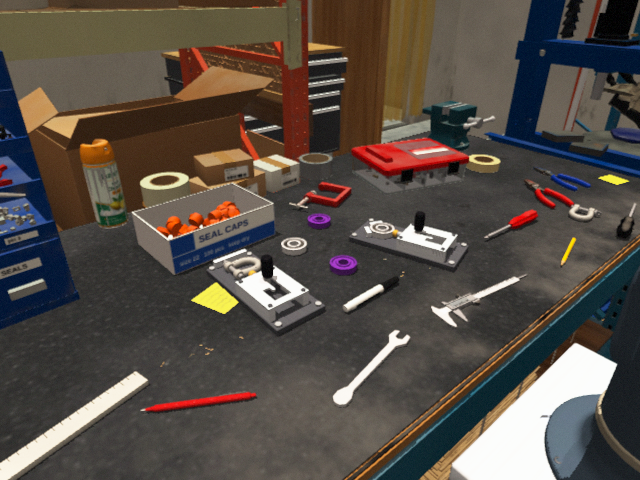

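The top view shows the bearing's clamp at right: knob near (413,294), bearing (396,257), white plate around (410,308). The shackle's clamp is at (240,255). I'll measure the white plate on z=0.038, and the knob from the depth points above 43 mm.

```bash
cat > h.py <<'E'
import numpy as np,cv2
def pts(f):
    v,u=np.mgrid[:480,:640]; z=f["range_z"]
    c=np.stack([(u-f["cx"])/f["fx"]*z,(v-f["cy"])/f["fy"]*z,z],-1)
    return (c-f["t"])@f["R"]
def ray(f,uv,h):
    uv=np.atleast_2d(uv).astype(float)
    d=np.c_[(uv[:,0]-f["cx"])/f["fx"],(uv[:,1]-f["cy"])/f["fy"],np.ones(len(uv))]@f["R"]
    o=-f["R"].T@f["t"]
    return o+d*((h-o[2])/d[:,2])[:,None]
E
python3 - <<'E'
from h import *
f=dict(np.load("top0.npz")); P=pts(f); im=f["image"].astype(int)
roi=np.zeros((480,640),bool); roi[222:350,362:448]=1
w=roi&(im.min(2)>170)
n,l,st,c=cv2.connectedComponentsWithStats(w.astype(np.uint8))
i=1+np.argmax(st[1:,4]); print(st[1:].tolist())
def rect(mask,h):
    cs,_=cv2.findContours(mask.astype(np.uint8),cv2.RETR_EXTERNAL,cv2.CHAIN_APPROX_NONE)
    k=max(cs,key=cv2.contourArea)[:,0]
    r=cv2.minAreaRect((ray(f,k,h)[:,:2]*1000).astype(np.float32)); return r
print("plate",rect(l==i,.038))
print("plate z",np.median(P[l==i][:,2]))
# base: whole clamp silhouette by height > 6mm
g=roi&(P[...,2]>.007)&(P[...,2]<.12); print("base",rect(g,.012))
k=roi&(P[...,2]>.055)&(P[...,2]<.1);print("knob pts",k.sum(),P[k].mean(0),P[k].min(0),P[k].max(0))
dark=roi&(im.max(2)<40); n,l2,s2,c2=cv2.connectedComponentsWithStats(dark.astype(np.uint8))
for j in range(1,n):
    if s2[j,4]>15: print(s2[j].tolist(),c2[j],ray(f,c2[j],.07))
g=dict(np.load("scene0.npz"));Q=pts(g)
k=(Q[...,2]>.055)&(Q[...,2]<.1)&(abs(Q[...,0]-P[k].mean(0)[0])<.04)&(abs(Q[...,1]-P[k].mean(0)[1])<.04)
print("scene knob",k.sum(),Q[k].mean(0),Q[k].min(0),Q[k].max(0))
s=ray(f,[396,257],.027);print("bearing",s)
E
```

```text
[[404, 227, 5, 6, 25], [377, 237, 33, 33, 402], [366, 239, 6, 6, 28], [389, 249, 15, 15, 114], [383, 273, 56, 65, 1860], [439, 327, 5, 6, 27], [400, 340, 6, 6, 30]]
plate ((478.173583984375, -192.88711547851562), (118.00044250488281, 83.2948989868164), 18.04009246826172)
plate z 0.036438522144926225
base ((513.7360229492188, -189.1889190673828), (228.9823455810547, 100.63137817382812), 18.098434448242188)
knob pts 113 [ 0.49473557 -0.19387085  0.07647657] [ 0.48592816 -0.20512733  0.05617546] [ 0.50508981 -0.1861393   0.083709  ]
[408, 291, 7, 8, 30] [410.7        294.76666667] [[ 0.49209345 -0.18903643  0.07      ]]
scene knob 139 [ 0.49123434 -0.19050032  0.07020908] [ 0.48376372 -0.20101201  0.05522986] [ 0.50332049 -0.18370465  0.08201988]
bearing [[ 0.56837413 -0.1711878   0.027     ]]
```

```bash
cat >> h.py <<'E'
A=np.radians(18.1); C=np.array([.5137,-.1892])
def W(x,y,z): # clamp mm -> world
    c,s=np.cos(A),np.sin(A); x,y=x/1e3,y/1e3
    return [C[0]+c*x-s*y, C[1]+s*x+c*y, z]
E
python3 - <<'E'
from h import *
from plant import robot
best=None
for yaw in (A+np.pi/2,A-np.pi/2):
    o=[np.pi,0,yaw]; q=[robot.inverse_kinematics(W(x,y,z),o) for x,y,z in((-20,0,.2),(-20,0,.062),(-66,0,.062),(-66,20,.062))]
    print(yaw,[None if a is None else np.round(a,2).tolist() for a in q])
    if all(a is not None for a in q):
        m=max(abs(a[6]) for a in q)
        if best is None or m<best[0]: best=(m,o)
o=best[1]; np.save("o.npy",o)
robot.goto(W(-20,0,.16),o)
f=robot.grab_frame("wrist"); cv2.imwrite("pics/w1.png",f["image"][:,:,::-1])
s=robot.sense();print(s["t"],s["tcp_pos"],W(-20,0,.16),s["wrist_force"])
E
```

```text
1.8867009214058703 [[-0.4, 0.37, 0.89, 1.96, -0.35, 0.97, 0.98], [-0.37, 0.65, 0.91, 2.07, -0.74, 0.79, 1.32], [-0.09, 0.48, 0.56, 2.13, -0.43, 0.64, 1.08], [-0.14, 0.47, 0.58, 2.16, -0.44, 0.62, 1.07]]
-1.2548917321839228 [[-0.54, 0.47, 1.12, 1.96, -0.5, 1.02, -2.01], [-0.47, 0.77, 1.11, 2.07, -0.91, 0.9, -1.66], [-0.44, 0.72, 1.11, 2.15, -0.9, 0.85, -1.59], [-0.48, 0.7, 1.11, 2.18, -0.89, 0.83, -1.62]]
3.3167 [ 0.49511948 -0.19470173  0.15994472] [np.float64(0.4946896853674444), np.float64(-0.19541352859261465), 0.16] [-0.74445013 -0.0041081   1.2212395 ]
```

View pics/w1.png

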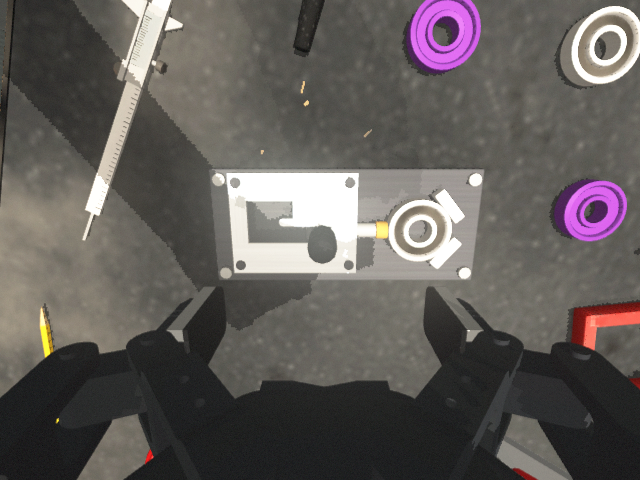

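The wrist view shows the knob at (321,243), centred between the jaws, with the clamp lined up with the closing axis. The notch (270,208) is on the +y side, as expected. Next I descend and grip.

```bash
python3 - <<'E'
from h import *
from plant import robot
def show(n):
    s=robot.sense();p=s["tcp_pos"][:2]-C;c,q=np.cos(A),np.sin(A);w=s["wrist_force"]
    print(n,round(s["t"],2),"clamp mm",np.round([1e3*(c*p[0]+q*p[1]),1e3*(-q*p[0]+c*p[1])],1),"z",round(s["tcp_pos"][2],4),"F clamp",np.round([c*w[0]+q*w[1],-q*w[0]+c*w[1],w[2]],1),"op",round(s["opening"],3),s["gripper_force"])
hit=robot.move_straight(W(-20,0,.062),vel=.08,contact_N=12); show(("down",hit))
if not hit:
    robot.grip(0,40); show("grip")
    robot.move_straight(W(-66,0,.062),vel=.05); show("back")
    f=robot.grab_frame("wrist"); cv2.imwrite("pics/w2.png",f["image"][:,:,::-1])
E
```

```text
('down', False) 4.69 clamp mm [-19.7  -0.3] z 0.0625 F clamp [ 0.1 -0.7  0.1] op 1.0 0.0
grip 5.32 clamp mm [-20.9  -0. ] z 0.0622 F clamp [-3.1  1.2  4.7] op 0.221 39.12021367577836
back 6.38 clamp mm [-63.   -0.1] z 0.0623 F clamp [ 8.  -0.1 -2.9] op 0.218 39.09892988624051
```

The knob is held and drawn back: the force is 8 N, though the arm yields about 3 mm. I'll command slightly further back, then shift sideways and go forward into the notch.

```bash
python3 - <<'E'
from h import *
from plant import robot
def show(n):
    s=robot.sense();p=s["tcp_pos"][:2]-C;c,q=np.cos(A),np.sin(A);w=s["wrist_force"]
    print(n,round(s["t"],2),"clamp mm",np.round([1e3*(c*p[0]+q*p[1]),1e3*(-q*p[0]+c*p[1])],1),"F clamp",np.round([c*w[0]+q*w[1],-q*w[0]+c*w[1],w[2]],1),"op",round(s["opening"],3))
    return 1e3*(-q*p[0]+c*p[1])
robot.move_straight(W(-68.5,0,.062),vel=.05); show("back")
robot.move_straight(W(-68.5,20,.062),vel=.04); y=show("side")
if y>17:
    robot.move_straight(W(-49,20,.062),vel=.04); show("fwd")
f=robot.grab_frame("wrist"); cv2.imwrite("pics/w3.png",f["image"][:,:,::-1])
E
```

```text
back 6.68 clamp mm [-65.5  -0.1] F clamp [ 7.4  0.1 -3.7] op 0.218
side 7.33 clamp mm [-65.4  20.1] F clamp [ 7.2 -0.7 -3.3] op 0.222
fwd 7.97 clamp mm [-48.9  20. ] F clamp [ 0.6 -0.2  4.1] op 0.218
```

View pics/w3.png

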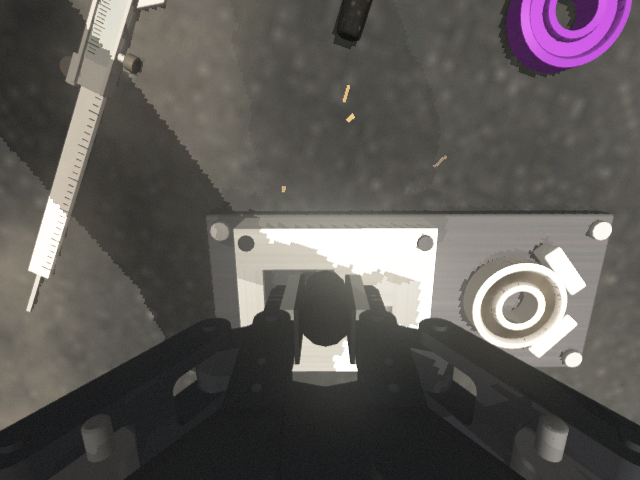

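The picture shows the knob at (326,305), still between the pads on the notch side, and the bearing in its nest at (518,307). The force dropped from 7 N to under 1 N, so the notch now carries the spring. I'll release, retreat and check.

```bash
python3 - <<'E'
from h import *
from plant import robot
robot.grip(0.7); robot.move_straight(W(-48,20,.16),vel=.12)
robot.goto([.45,.15,.25],np.load("o.npy")); robot.sleep(.3)
f=robot.grab_frame("top"); P=pts(f); cv2.imwrite("pics/t4.png",cv2.resize(f["image"][210:360,340:470,::-1],None,fx=4,fy=4))
def knob(x0,x1): 
    r=np.zeros((480,640),bool); r[190:360,x0:x1]=1
    k=r&(P[...,2]>.055)&(P[...,2]<.1); return k.sum(),P[k].mean(0)
print(knob(362,448),"expected",W(-48,20,.066)); s=robot.sense(); print(s["t"],s["wrist_force"],s["tcp_pos"])
E
```

```text
(np.int64(117), array([ 0.46221465, -0.18348952,  0.07598903])) expected [np.float64(0.46186171628925177), np.float64(-0.18510215398971946), 0.066]
11.1167 [ 0.26193719  0.52170229 -0.00132203] [0.45016908 0.14941236 0.24993894]
```

View pics/t4.png

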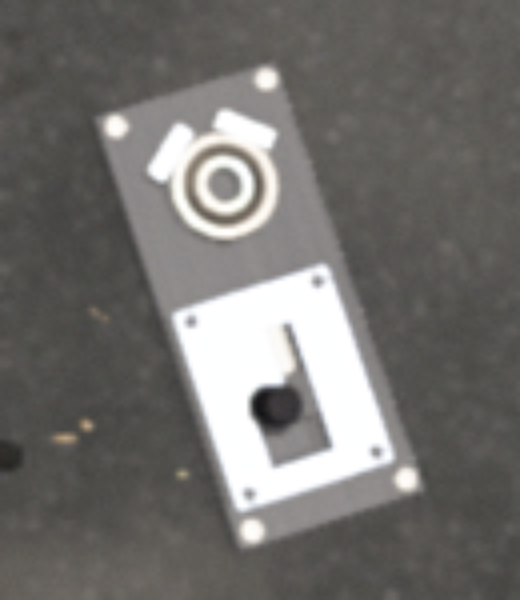

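The crop shows the knob at (275,407), parked in the notch, the plunger drawn back and the bearing at (225,185) still in its nest. I'll hand the job in.

```bash
python3 -c "
from plant import robot
print(robot.close_job())"
```

```text
the job is handed in; nothing more can be done
None
```

The bearing is freed: its clamp's knob is parked in the notch with the plunger held back, the bearing is still in its nest, I did not work the shackle's clamp, and I handed the job in at about 11 s.

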